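# Load a bottle in the spring clamp of a shaker and key in its start sequence

### The arm

A 6-joint arm with a two-finger parallel gripper is mounted at the origin on a cart in front of the work surface, level with it; the furniture and walls round the work are solid. World frame = base frame: x ahead of the robot, y to its left, z up, the work surface at z = 0. Lengths are in m, angles in degrees, forces in N, time in s.
With the tool pointing down it reaches from about 0.375 to 0.9 m from the base axis. Payload 3.1 kg.
Tool frame: the origin (TCP) lies on the centre line of the jaws, within the pads' length; the fingertips stand 14 mm ahead of it and the grasp point (between the pads) lies 5 mm behind it (bot.tips_ahead is the distance from the TCP to the fingertips, in m); z points along the fingers, y is the line along which they close (so a half turn about z gives the same grasp; the last joint's range is limited). The gripper opens to 87 mm and grips with 3 to 60 N. Pads are 19 mm wide; open, the fingers measure 117 mm over their backs; the gripper's body (75 mm by 190 mm) begins 51 mm behind the grasp point.
Start: joints at [58.585, 30.224, 82.088, -0, 67.689, -10.227], TCP at [0.226, 0.583, 0.208] pointing down, gripper open.
Joint ranges: [-176.69, 176.69], [-43.24, 126.21], [12.49, 139.97], [-82, 262], [0, 151.66], [-163.58, 163.58]. Speed limits (degrees/s): [159.86, 159.86, 180, 180, 180, 180].

### API

Orientations are given as a 3x3 rotation matrix whose columns are the frame's x, y, z axes.
In Python, from rig import bot gives the robot as it stands.
- The arm moves only by the tool play_rows, never from a script. Its argument "moves" is a list that holds one entry, the list of rows, each a list of 6 numbers: the shift along the tool's x, y, z in mm, then the turn, a rotation vector about the tool's x, y, z in rad. A call has 1 to 5 rows; each row shifts and turns the commanded pose from where the row before left it, along the tool's axes as they then stand; what a row does not reach is not made up. A row lasts 1/10 s, in which the tool goes at most 50 mm and 8.59 degrees, less where a joint would pass 70% of its speed; a pose out of reach is approached as far as the arm can. A call with a gripper value outside its range is refused whole. "fingers" is the opening, from -1 (shut) to 1 (fully open), set as the call begins (left out, the last holds). The fingers move at their own pace and stop on an object; the grip force is fixed at half the most. Time passes only in rows, so rows that do not move let the fingers close. It gives the time, the measured TCP pose, the force, the opening and the grip force at its end, in the units of the state.
- bot.read_state(): the state, without advancing time (a new reading comes with each control period).
- bot.capture(name): name is "scene" or "top" or "wrist"; returns a dict with "image" (400x640x3 uint8, blue, green, red), "fx", "fy", "cx", "cy" (pixels), "distortion" ([k1, k2, p1, p2, k3] as OpenCV has them; the pictures are not rectified), "R" (3x3) and "t" (3): a world point X has camera coordinates R X + t. Camera axes: x right, y down, z forward; pixel columns grow to the right and rows downward; lengths in m; the calibration is good to about 2 mm. A picture is of the moment at which its call begins. There is no depth.
- bot.hand_in(): hands the job in; it is judged then, once.
Trained networks look in a picture, given as the dict that the camera call returned (one of the last four; its "shot" number tells which), for a name from the list of things; names that differ only in an ending like _2 or _b are one class to them, and where a whole thing is asked for, a point or a joint stands for the part that bears it (a point fixed in the world has none). Each returns a list of dicts, best first, with "confidence" (0 to 1); they miss things now and then, are a little off and sometimes report something else, mostly with a low value. They report only what shows in the picture. A call takes as long as a camera call.
- bot.search_frame(picture, query): "centre" ([column, row] in pixels, amid what is visible of it).
- bot.silhouettes(picture, query): "pixels" (400x640 bool, what is visible of it) and "centre" ([column, row] in pixels, amid what is visible of it).
- bot.pinpoint(picture, query): "centre" ([column, row] in pixels: a listed point, or the origin of a listed thing).
The state is a dict: "time_s": time; "joint_positions": joint angles; "qvel": joint speeds; "tau": joint torques, N m; "position": TCP position; "tcp_rot": TCP orientation; "force": force on the tool from outside, world axes, zero at the start; "moment": the same for the moment, N m; "opening": opening from 0.0 (shut) to 1.0 (fully open); "grasp_force": force on a finger pad.
Only numpy, scipy, OpenCV 4.12 (cv2) and the standard library are available. Lean on these libraries where they do the work, as an engineer would, in place of code of your own. Each camera call takes 0.05 s, during which the arm holds its last target. There are 200 camera calls.

### The job

Start the bottle shaker: first press its yellow key fully down to home the empty platform. Then take the small brown bottle with the black cap that stands to the left of the shaker and fit it upright in the platform's clamp, pushing the orange spring jaw back with it, setting it down on the deck between the jaw and the two steel posts and letting go so that the jaw holds it; then press the blue key and after it the green key, each fully down and one at a time. Do not press blue or green before the bottle is in, nor yellow after, and leave the larger amber bottle, the beaker and the petri dish where they are.

Things in the scene. Friction and masses are not known exactly. Their poses are not given: they have to be found in the camera images.
- shaker: white bench-top shaker with a blue band, fixed to the worktop, 260 x 190 mm, 45 mm high; origin on the worktop under its centre, x towards the clamp (roughly away from the robot), y to its left, z up. A row of keys stands at x = -85 mm, the clamp at x = +45 mm. The black rubber deck round the clamp is 48 mm above the worktop.
- clamp_seat (a point): point on the deck (48 mm above the worktop) where the middle of the bottle's underside stands when clamped; axes as the shaker's. Two steel posts (10 mm thick, 14 mm high, at x = -24 mm, y = +13 and -13 mm) stop the bottle on its -x side; the spring jaw presses on it from the +x side. A block 56 mm wide rises 36 mm over the deck from x = +57 mm on.
- jaw_face (a point): middle of the foot of the face, toward -x, of the orange jaw: an upright plate 44 mm wide, 8 mm thick, 2 to 44 mm above the deck. Free, it lies 12 mm in +x of the seat, so the bottle fits in only while the jaw is held back over 10 mm: with its underside above the posts and below the jaw's top, push the bottle to 6 mm past the seat, lower it, let go; the jaw slides it back to the posts.
- jaw (a joint): spring jaw of the clamp, m: 0 free, grows as it is pushed in the shaker's +x, up to 0.025; about 0.010 with the bottle clamped. The spring pushes back with 2 N at 0, 4 N at 0.010 and 7 N at 0.025.
- bottle_mid (a point): centre, half-way up, of the small brown bottle with black cap that is to be loaded: round body 44 mm across and 80 mm high, with a cap 28 mm across, 95 mm high in all; this point is 47.5 mm above its underside, z along its axis. It stands loose on the worktop to the left of the shaker; 0.08 to 0.16 kg.
- key_yellow_top (a point): centre of the top of the yellow key: a round spring key, 28 mm across, standing 6 mm proud of a black collar 44 mm across. Its top is 64 mm above the worktop when up. The three keys stand in a row along the shaker's y, 55 mm apart, at shaker x = -85 mm; which colour is where changes from run to run
- key_blue_top (a point): centre of the top of the blue key: a round spring key, 28 mm across, standing 6 mm proud of a black collar 44 mm across. Its top is 64 mm above the worktop when up. The three keys stand in a row along the shaker's y, 55 mm apart, at shaker x = -85 mm; which colour is where changes from run to run
- key_green_top (a point): centre of the top of the green key: a round spring key, 28 mm across, standing 6 mm proud of a black collar 44 mm across. Its top is 64 mm above the worktop when up. The three keys stand in a row along the shaker's y, 55 mm apart, at shaker x = -85 mm; which colour is where changes from run to run
- key_yellow (a joint): travel of the yellow key, m: 0 up, 0.006 fully down (5 N, starting at 1.5 N); springs back
- key_blue (a joint): travel of the blue key, m: 0 up, 0.006 fully down (5 N, starting at 1.5 N); springs back
- key_green (a joint): travel of the green key, m: 0 up, 0.006 fully down (5 N, starting at 1.5 N); springs back
- amber: bystander: larger amber bottle, 60 mm across, 140 mm high, loose; origin at the centre of its underside
- beaker: bystander: clear beaker, 52 mm across, 68 mm high, loose; origin at the centre of its underside
- petri: bystander: clear petri dish, 90 mm across, 14 mm high, loose; origin at the centre of its underside

How it is judged:
By the outcome, as a careful person would: the job done as asked, in the order asked, and still so for the second after the job is handed in, with the robot touching nothing.
It also fails if it takes over 64 s, if anything falls off the work surface, if the arm or the gripper's body presses on something with over 40 N, if the wrist force passes 120 N, or if a joint passes its speed limit or range.

## Working session

There is one attempt and no reset: what is moved stays moved. The work goes in short steps, Python scripts to look and compute and a tool call to move; the robot and the scene stay as the last step left them, time stands still between calls to the robot, and variables do not carry over. Pictures are saved under pics/ and viewed, at most 10 in all, crops included, and the job is handed in when it is done.

Besides the shell and the picture viewer there is one more tool, called by a JSON object that holds its "api" and its "payload", one argument or row to a line. play_rows: Moves the arm, as the interface text tells. Its arguments: {"type":"object","properties":{"moves":{"type":"array","items":{"type":"array","items":{"type":"array","items":{"type":"number"}}}},"fingers":{"type":"number"}},"required":["moves"]}

```bash
mkdir -p pics; cat > h.py <<'E'
import numpy as np, cv2
from rig import bot
def ray(c,px):
    K=np.array([[c['fx'],0,c['cx']],[0,c['fy'],c['cy']],[0,0,1]])
    u=cv2.undistortPoints(np.array([[px]],float),K,np.array(c['distortion'],float))[0,0]
    R=np.array(c['R']);t=np.array(c['t'])
    return -R.T@t, R.T@np.array([u[0],u[1],1])
def at_z(c,px,z):
    o,d=ray(c,px); return o+d*(z-o[2])/d[2]
def proj(c,X):
    K=np.array([[c['fx'],0,c['cx']],[0,c['fy'],c['cy']],[0,0,1]])
    return cv2.projectPoints(np.array([X],float),cv2.Rodrigues(np.array(c['R']))[0],np.array(c['t'],float),K,np.array(c['distortion'],float))[0][0,0]
Z=dict(key_yellow_top=.064,key_blue_top=.064,key_green_top=.064,clamp_seat=.048,jaw_face=.048,bottle_mid=.0475,amber=0,beaker=0,petri=0,shaker=0)
def find(cam,names=Z):
    c=bot.capture(cam)
    for n in names:
        r=bot.pinpoint(c,n)[:2]
        for k in r: print(cam,n,round(k['confidence'],2),np.round(k['centre']),np.round(at_z(c,k['centre'],Z[n]),4))
    return c
E
python3 - <<'E'
from h import *
ims=[]
for cam in('top','scene'):
    c=find(cam); cv2.imwrite(f'pics/{cam}.png',c['image'])
s=bot.read_state(); print(s['time_s'],s['position'],np.round(s['tcp_rot'],3).tolist(),s['opening'])
E
```

```text
top key_yellow_top 0.63 [322. 247.] [ 0.4849 -0.0693  0.064 ]
top key_blue_top 0.57 [340. 237.] [ 0.5087 -0.1185  0.064 ]
top key_green_top 0.4 [303. 247.] [ 0.4876 -0.02    0.064 ]
top clamp_seat 0.97 [307. 199.] [ 0.6195 -0.0379  0.048 ]
top jaw_face 0.48 [303. 198.] [ 0.6238 -0.0281  0.048 ]
top bottle_mid 0.67 [189. 264.] [0.463  0.2884 0.0475]
top amber 0.66 [200. 178.] [0.7118 0.2658 0.    ]
top beaker 0.58 [419. 225.] [ 0.5349 -0.3484  0.    ]
top petri 0.61 [415. 176.] [ 0.6792 -0.352   0.    ]
top shaker 0.63 [313. 223.] [ 0.5615 -0.0507  0.    ]
top shaker 0.21 [423. 222.] [ 0.5419 -0.3595  0.    ]
scene key_yellow_top 0.41 [303. 232.] [ 0.4869 -0.0739  0.064 ]
scene key_blue_top 0.49 [323. 232.] [ 0.5048 -0.1191  0.064 ]
scene key_blue_top 0.18 [436. 229.] [ 0.6278 -0.3561  0.064 ]
scene key_green_top 0.44 [280. 226.] [ 0.4786 -0.0147  0.064 ]
scene clamp_seat 0.57 [312. 198.] [ 0.613 -0.036  0.048]
scene jaw_face 0.64 [314. 195.] [ 0.6252 -0.0338  0.048 ]
scene bottle_mid 0.88 [183. 198.] [0.4687 0.2802 0.0475]
scene amber 0.58 [246. 161.] [0.7209 0.2551 0.    ]
scene petri 0.76 [432. 230.] [ 0.6817 -0.3472  0.    ]
scene shaker 0.73 [313. 223.] [ 0.5717 -0.0564 -0.    ]
scene shaker 0.66 [283. 226.] [0.53   0.0107 0.    ]
1.1 [0.22585639 0.58274976 0.20834558] [[-0.932, 0.361, -0.0], [0.361, 0.932, -0.0], [0.0, -0.0, -1.0]] 1.001017956024314
```

View pics/top.png

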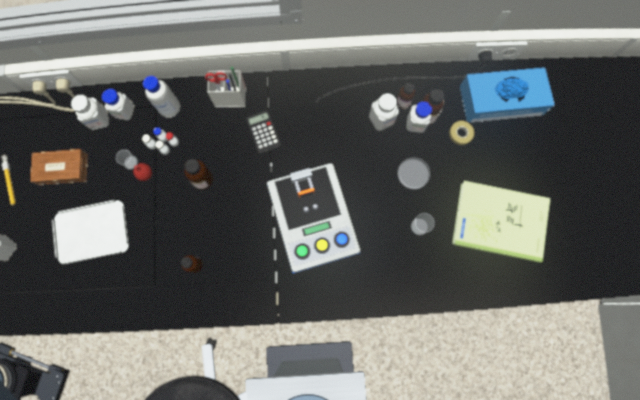

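View pics/scene.png

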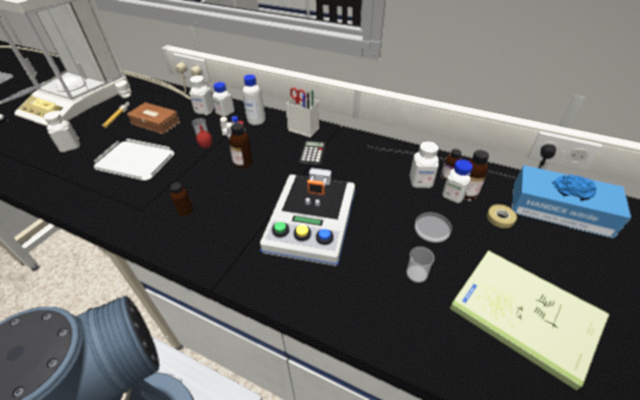

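{"api": "play_rows", "payload": {
  "moves": [
    [[0, 0, 0, 0, 0, -0.149], [0, 0, 0, 0, 0, -0.149], [0, 0, 0, 0, 0, -0.149], [0, 0, 0, 0, 0, -0.149]]
  ],
  "fingers": -1
}}

```text
time_s: 1.5
position: [0.2258, 0.5827, 0.2083]
tcp_rot: [[-0.973, -0.23, -0.0], [-0.23, 0.973, -0.0], [0.0, -0.0, -1.0]]
force: [-0.8, 0.3, -0.0]
opening: 0.719
grasp_force: 0.0
```

{"api": "play_rows", "payload": {
  "moves": [
    [[-8, -46, -3, 0, 0, 0], [-8, -46, -3, 0, 0, 0], [-8, -46, -3, 0, 0, 0], [-8, -46, -3, 0, 0, 0], [-8, -46, -3, 0, 0, 0]]
  ]
}}

```text
time_s: 2.0
position: [0.3169, 0.366, 0.2237]
tcp_rot: [[-0.974, -0.225, 0.001], [-0.225, 0.974, 0.0], [-0.001, 0.0, -1.0]]
force: [0.8, 0.2, 0.2]
opening: 0.266
grasp_force: 0.0
```

{"api": "play_rows", "payload": {
  "moves": [
    [[-8, -46, -3, 0, 0, 0], [-8, -46, -3, 0, 0, 0], [-8, -46, -3, 0, 0, 0], [-8, -46, -3, 0, 0, 0], [-8, -46, -3, 0, 0, 0]]
  ]
}}

```text
time_s: 2.5
position: [0.4076, 0.1507, 0.2388]
tcp_rot: [[-0.975, -0.224, 0.001], [-0.224, 0.975, 0.0], [-0.001, -0.0, -1.0]]
force: [0.9, 0.0, 0.2]
opening: 0.004
grasp_force: 0.0
```

{"api": "play_rows", "payload": {
  "moves": [
    [[-8, -46, -3, 0, 0, 0], [-8, -46, -3, 0, 0, 0], [-8, -46, -3, 0, 0, 0], [-8, -46, -3, 0, 0, 0], [-8, -46, -3, 0, 0, 0]]
  ]
}}

```text
time_s: 3.0
position: [0.4981, -0.0648, 0.2537]
tcp_rot: [[-0.975, -0.224, 0.001], [-0.224, 0.975, 0.0], [-0.001, -0.0, -1.0]]
force: [0.7, 0.8, 0.1]
opening: 0.007
grasp_force: 0.0
```

```bash
cat >> h.py <<'E'
def go(X):
    s=bot.read_state(); R=np.array(s['tcp_rot']); p=np.array(s['position'])
    print('pos',np.round(p,4),'F',np.round(s['force'],1),'open',round(s['opening'],3),'t',s['time_s'],'tool shift mm',np.round(R.T@(np.array(X)-p)*1000,1))
E
python3 - <<'E'
from h import *
c=find('wrist',[n for n in Z if n not in('amber','beaker','petri')]); cv2.imwrite('pics/w1.png',c['image'])
s=bot.read_state();print(np.round(s['tcp_rot'],3).tolist(), 'cam at',np.round(-np.array(c['R']).T@np.array(c['t']),3))
go([.486,-.071,.1])
E
```

```text
wrist key_yellow_top 0.67 [361. 173.] [ 0.4787 -0.0138  0.064 ]
wrist key_blue_top 0.84 [276. 173.] [ 0.5046 -0.1228  0.064 ]
wrist key_green_top 0.79 [358. 173.] [ 0.4798 -0.0172  0.064 ]
wrist bottle_mid 0.92 [564. 207.] [0.4639 0.2882 0.0475]
wrist shaker 0.76 [317. 219.] [ 0.5753 -0.0509  0.    ]
wrist shaker 0.32 [136. 150.] [ 0.5302 -0.3438  0.    ]
[[-0.974, -0.226, -0.001], [-0.226, 0.974, 0.001], [0.001, 0.001, -1.0]] cam at [ 0.429 -0.081  0.431]
pos [ 0.4966 -0.0612  0.2532] F [ 0.  -1.  -0.3] open 0.004 t 3.4 tool shift mm [ 12.4  -7.2 153.2]
```

View pics/w1.png

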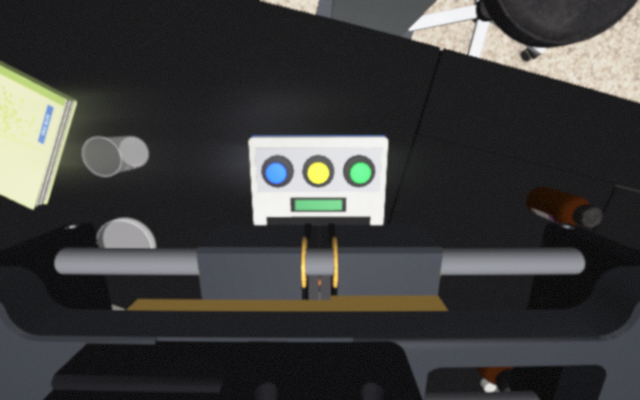

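{"api": "play_rows", "payload": {
  "moves": [
    [[2, -2, 40, 0, 0, 0], [2, -2, 40, 0, 0, 0], [2, -2, 40, 0, 0, 0], [1, -1, 34, 0, 0, 0], [0, 0, 14, 0, 0, 0]]
  ]
}}

```text
time_s: 3.9
position: [0.4898, -0.0691, 0.0827]
tcp_rot: [[-0.974, -0.226, -0.005], [-0.226, 0.974, 0.002], [0.005, 0.003, -1.0]]
force: [0.7, -0.3, -0.3]
opening: 0.006
grasp_force: 0.0
```

```bash
python3 - <<'E'
from h import *
c=bot.capture('wrist')
for n in('key_blue_top','key_yellow_top','key_green_top'):
    for k in bot.pinpoint(c,n)[:1]: print(n,k['confidence'],np.round(k['centre']),np.round(at_z(c,k['centre'],.064),4))
cv2.imwrite('pics/w2.png',c['image'][120:330,160:480].repeat(2,0).repeat(2,1))
go([.491,-.070,.072])
E
```

```text
key_blue_top 0.94 [246. 224.] [ 0.503 -0.122  0.064]
key_yellow_top 0.56 [320. 227.] [ 0.4934 -0.0684  0.064 ]
key_green_top 0.6 [395. 226.] [ 0.4802 -0.0141  0.064 ]
pos [ 0.4924 -0.0703  0.0857] F [-0.2 -0.1 -0.5] open 0.001 t 4.1 tool shift mm [ 1.3  0.6 13.7]
```

View pics/w2.png

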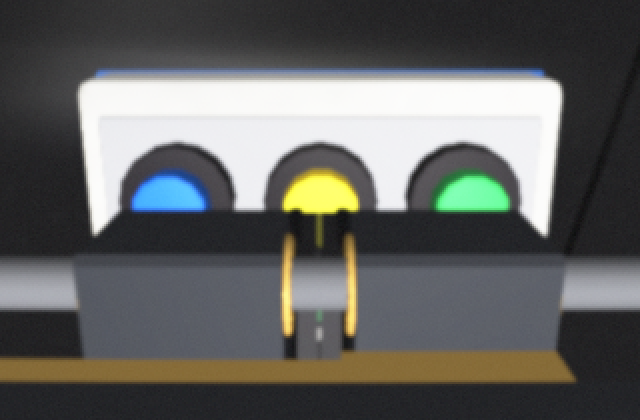

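{"api": "play_rows", "payload": {
  "moves": [
    [[0, 0, 8, 0, 0, 0], [0, 0, 3, 0, 0, 0], [0, 0, 2, 0, 0, 0], [0, 0, 0, 0, 0, 0]]
  ]
}}

```text
time_s: 4.5
position: [0.4923, -0.0712, 0.0725]
tcp_rot: [[-0.975, -0.224, 0.0], [-0.224, 0.975, -0.0], [-0.0, -0.0, -1.0]]
force: [-0.7, 0.0, -0.9]
opening: 0.004
grasp_force: 0.0
```

{"api": "play_rows", "payload": {
  "moves": [
    [[0, 0, 1, 0, 0, 0], [0, 0, 0, 0, 0, 0]]
  ]
}}

```text
time_s: 4.7
position: [0.4923, -0.0712, 0.0714]
tcp_rot: [[-0.975, -0.224, 0.0], [-0.224, 0.975, -0.0], [-0.0, -0.0, -1.0]]
force: [0.3, -0.2, -0.2]
opening: 0.004
grasp_force: 0.0
```

```bash
python3 - <<'E'
from h import *
print('tips',bot.tips_ahead)
c=bot.capture('scene'); cv2.imwrite('pics/s2.png',cv2.resize(c['image'][150:290,200:400],None,fx=4,fy=4,interpolation=cv2.INTER_CUBIC))
go([.491,-.070,.072]); print(bot.read_state()['force'])
E
```

```text
tips 0.014
pos [ 0.4923 -0.0712  0.0714] F [-0.3 -0.1  0.2] open 0.008 t 4.75 tool shift mm [ 1.   1.5 -0.6]
[-0.28187341 -0.07478907  0.16853354]
```

View pics/s2.png

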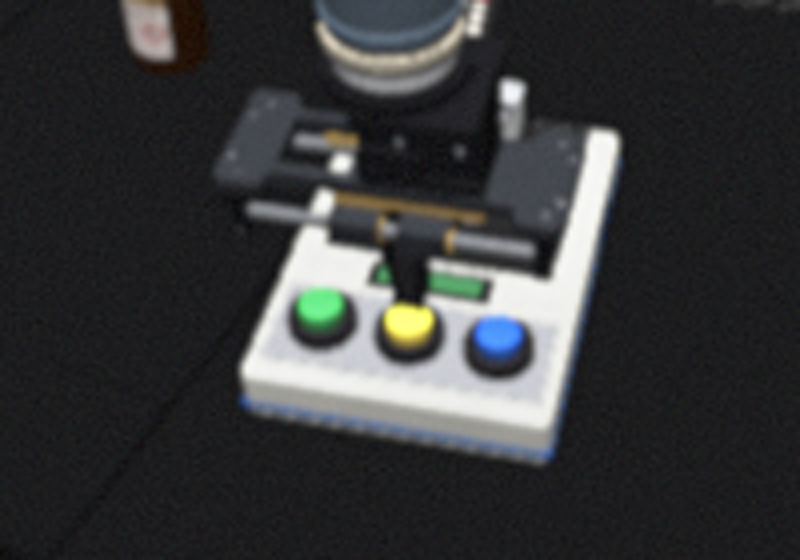

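```bash
python3 - <<'E'
from h import *
c=bot.capture('scene')
for X in ([.4923,-.0712,.0574],[.4923,-.0712,.064],[.4923,-.0712,.09],[.48,-.074,.064]):
    print(X,(proj(c,X)-[200,150])*4)
m=bot.silhouettes(c,'key_yellow_top')
for k in m[:2]:
    v,u=np.nonzero(k['pixels']); print(k['confidence'],k['centre'],len(u))
# colour blobs
c2=bot.capture('top')
for cc,nm in((c,'scene'),(c2,'top')):
    h=cv2.cvtColor(cc['image'],cv2.COLOR_BGR2HSV)
    for n,lo,hi in(('y',22,35),('g',50,80),('b',100,120)):
        mk=cv2.inRange(h,(lo,130,130),(hi,255,255)); k,l,s,ce=cv2.connectedComponentsWithStats(mk)
        for i in range(1,k):
            X=at_z(cc,ce[i],.063)
            if s[i,4]>20 and .4<X[0]<.6 and -.2<X[1]<.05: print(nm,n,s[i],np.round(ce[i],1),np.round(X,4))
E
```

```text
[0.4923, -0.0712, 0.0574] [411.92311626 325.92119325]
[0.4923, -0.0712, 0.064] [411.39182129 318.69857768]
[0.4923, -0.0712, 0.09] [409.2423876  289.47965056]
[0.48, -0.074, 0.064] [405.96534739 334.49911688]
0.19 [180.5, 201.6] 531
scene y [296 226  13  10  71] [301.9 230.8] [ 0.4889 -0.0704  0.063 ]
scene g [274 223  12   8  74] [279.6 226.5] [ 0.4783 -0.0151  0.063 ]
scene b [318 230  13   9  95] [324.1 233.8] [ 0.5028 -0.1224  0.063 ]
```

{"api": "play_rows", "payload": {
  "moves": [
    [[0, 0, 1, 0, 0, 0], [0, 0, 1, 0, 0, 0], [0, 0, 1, 0, 0, 0], [0, 0, 0, 0, 0, 0]]
  ]
}}

```text
time_s: 5.3
position: [0.4922, -0.0711, 0.0682]
tcp_rot: [[-0.975, -0.224, -0.0], [-0.224, 0.975, 0.0], [0.0, 0.0, -1.0]]
force: [-0.1, -0.3, -0.3]
opening: 0.008
grasp_force: 0.0
```

{"api": "play_rows", "payload": {
  "moves": [
    [[0, 0, 1, 0, 0, 0], [0, 0, 1, 0, 0, 0], [0, 0, 0, 0, 0, 0]]
  ]
}}

```text
time_s: 5.6
position: [0.4922, -0.0711, 0.0662]
tcp_rot: [[-0.975, -0.224, -0.0], [-0.224, 0.975, 0.0], [0.0, 0.0, -1.0]]
force: [1.2, 0.5, -0.5]
opening: 0.003
grasp_force: 0.0
```

{"api": "play_rows", "payload": {
  "moves": [
    [[0, 0, 1, 0, 0, 0], [0, 0, 1, 0, 0, 0], [0, 0, 1, 0, 0, 0], [0, 0, 0, 0, 0, 0]]
  ]
}}

```text
time_s: 6.0
position: [0.4922, -0.0711, 0.0632]
tcp_rot: [[-0.975, -0.224, -0.0], [-0.224, 0.975, 0.0], [0.0, 0.0, -1.0]]
force: [0.5, -0.4, 0.4]
opening: 0.009
grasp_force: 0.0
```

```bash
python3 - <<'E'
from h import *
c=bot.capture('scene'); cv2.imwrite('pics/s3.png',cv2.resize(c['image'][190:250,260:345],None,fx=8,fy=8,interpolation=cv2.INTER_CUBIC))
go([.49,-.0705,.072])
E
```

```text
pos [ 0.4922 -0.0711  0.0633] F [-0.1 -0.4 -0. ] open 0.009 t 6.05 tool shift mm [ 2.   1.1 -8.7]
```

View pics/s3.png

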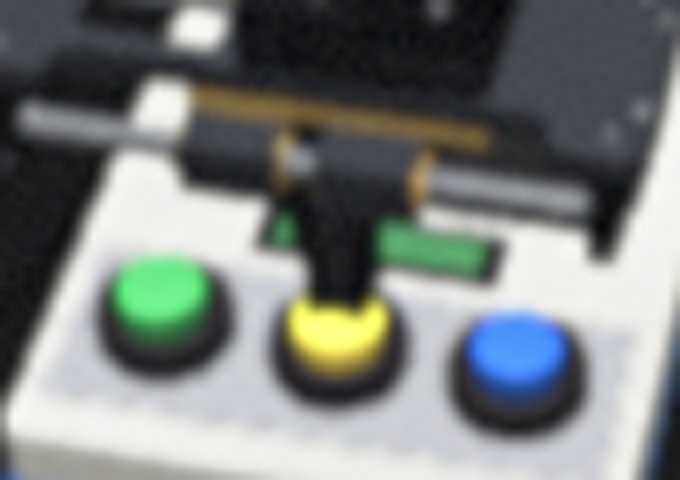

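{"api": "play_rows", "payload": {
  "moves": [
    [[0, 0, 1, 0, 0, 0], [0, 0, 1, 0, 0, 0], [0, 0, 1, 0, 0, 0], [0, 0, 0, 0, 0, 0]]
  ]
}}

```text
time_s: 6.45
position: [0.4922, -0.0711, 0.0602]
tcp_rot: [[-0.975, -0.224, -0.0], [-0.224, 0.975, 0.0], [0.0, 0.0, -1.0]]
force: [-0.2, -0.2, -0.4]
opening: 0.002
grasp_force: 0.0
```

{"api": "play_rows", "payload": {
  "moves": [
    [[0, 0, 1, 0, 0, 0], [0, 0, 1, 0, 0, 0], [0, 0, 0, 0, 0, 0]]
  ]
}}

```text
time_s: 6.75
position: [0.4922, -0.0711, 0.0582]
tcp_rot: [[-0.975, -0.224, -0.0], [-0.224, 0.975, 0.0], [0.0, 0.0, -1.0]]
force: [0.1, -0.2, -0.8]
opening: 0.008
grasp_force: 0.0
```

{"api": "play_rows", "payload": {
  "moves": [
    [[0, 0, 1, 0, 0, 0], [0, 0, 1, 0, 0, 0], [0, 0, 1, 0, 0, 0], [0, 0, 0, 0, 0, 0]]
  ]
}}

```text
time_s: 7.15
position: [0.4922, -0.0711, 0.0552]
tcp_rot: [[-0.975, -0.224, -0.0], [-0.224, 0.975, 0.0], [0.0, 0.0, -1.0]]
force: [0.1, -0.2, 0.5]
opening: 0.009
grasp_force: 0.0
```

{"api": "play_rows", "payload": {
  "moves": [
    [[0, 0, 1, 0, 0, 0], [0, 0, 1, 0, 0, 0], [0, 0, 0, 0, 0, 0]]
  ]
}}

```text
time_s: 7.45
position: [0.4924, -0.0712, 0.0534]
tcp_rot: [[-0.975, -0.224, 0.0], [-0.224, 0.975, -0.0], [-0.0, -0.0, -1.0]]
force: [0.1, -0.1, 1.8]
opening: 0.004
grasp_force: 0.9
```

```bash
python3 - <<'E'
from h import *
c=bot.capture('scene'); cv2.imwrite('pics/s4.png',cv2.resize(c['image'][190:250,260:345],None,fx=8,fy=8,interpolation=cv2.INTER_CUBIC))
s=bot.read_state(); print(s['tau'],s['force'],s['position'],s['joint_positions'])
E
```

```text
[-2.21907831e-02 -3.73206782e+01 -7.89945513e+00 -4.32594842e-02
 -1.77063706e-02  5.45161663e-05] [-0.20844491  0.28125796  1.89635664] [ 0.49237075 -0.07119341  0.05343798] [-2.11200718e+01  3.52661903e+01  1.07613974e+02  4.90464625e-04
  3.71111752e+01 -1.24078047e+02]
```

View pics/s4.png

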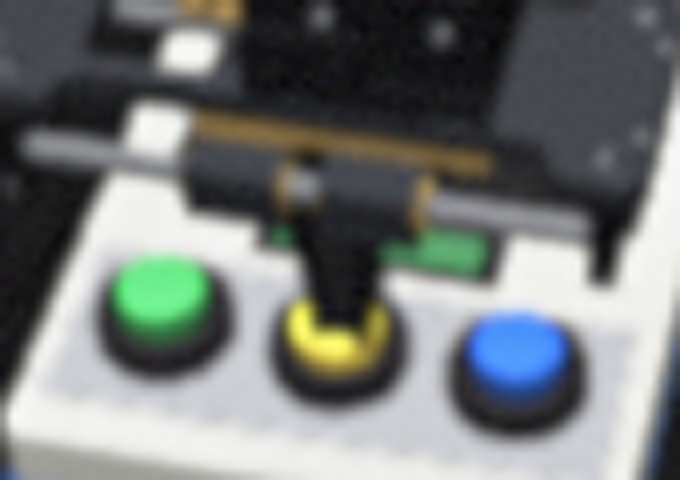

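{"api": "play_rows", "payload": {
  "moves": [
    [[0, 0, 1, 0, 0, 0], [0, 0, 1, 0, 0, 0], [0, 0, 1, 0, 0, 0], [0, 0, 1, 0, 0, 0], [0, 0, 0, 0, 0, 0]]
  ]
}}

```text
time_s: 8.0
position: [0.4924, -0.0712, 0.0494]
tcp_rot: [[-0.975, -0.224, 0.0], [-0.224, 0.975, -0.0], [-0.0, -0.0, -1.0]]
force: [-0.2, 0.4, 3.6]
opening: 0.003
grasp_force: 2.1
```

{"api": "play_rows", "payload": {
  "moves": [
    [[0, 0, 1, 0, 0, 0], [0, 0, 0.5, 0, 0, 0], [0, 0, 0, 0, 0, 0]]
  ]
}}

```text
time_s: 8.3
position: [0.4924, -0.0712, 0.0482]
tcp_rot: [[-0.975, -0.224, 0.0], [-0.224, 0.975, -0.0], [-0.0, -0.0, -1.0]]
force: [-1.4, 0.6, 7.1]
opening: 0.006
grasp_force: 3.4
```

{"api": "play_rows", "payload": {
  "moves": [
    [[0, 0, 0.5, 0, 0, 0], [0, 0, 0.5, 0, 0, 0], [0, 0, 0, 0, 0, 0]]
  ]
}}

```text
time_s: 8.6
position: [0.4924, -0.0712, 0.048]
tcp_rot: [[-0.974, -0.224, 0.001], [-0.224, 0.974, -0.0], [-0.001, -0.001, -1.0]]
force: [-2.8, 1.1, 14.8]
opening: 0.009
grasp_force: 7.1
```

```bash
python3 - <<'E'
from h import *
c=find('scene',['bottle_mid']);c=find('top',['bottle_mid'])
for cam in('scene','top'):
  c=bot.capture(cam)
  for k in bot.silhouettes(c,'bottle_mid')[:1]:
    v,u=np.nonzero(k['pixels']); print(cam,k['confidence'],u.min(),u.max(),v.min(),v.max(),'bottom->',np.round(at_z(c,[u[v==v.max()].mean(),v.max()],0),4),'top->',np.round(at_z(c,[u[v==v.min()].mean(),v.min()],.095),4))
go([.464,.286,.2])
E
```

```text
scene bottle_mid 0.76 [181. 200.] [0.4583 0.2798 0.0475]
scene 0.86 171 192 182 214 bottom-> [0.4523 0.2817 0.    ] top-> [0.4758 0.2913 0.095 ]
pos [ 0.4925 -0.0712  0.048 ] F [-3.2  0.4 13.7] open 0.004 t 9.0 tool shift mm [ -52.6  354.4 -152.1]
```

{"api": "play_rows", "payload": {
  "moves": [
    [[0, 0, -20, 0, 0, 0], [0, 0, -40, 0, 0, 0], [0, 0, -50, 0, 0, 0], [0, 0, -50, 0, 0, 0]]
  ],
  "fingers": 1
}}

```text
time_s: 9.4
position: [0.4914, -0.0709, 0.2076]
tcp_rot: [[-0.975, -0.224, -0.002], [-0.224, 0.975, 0.001], [0.002, 0.001, -1.0]]
force: [0.5, -0.1, -0.7]
opening: 0.284
grasp_force: 0.0
```

{"api": "play_rows", "payload": {
  "moves": [
    [[-6, 45, 0, 0, 0, 0], [-6, 45, 0, 0, 0, 0], [-6, 45, 0, 0, 0, 0], [-6, 45, 0, 0, 0, 0], [-6, 45, 0, 0, 0, 0]]
  ]
}}

```text
time_s: 9.9
position: [0.4704, 0.1565, 0.2065]
tcp_rot: [[-0.975, -0.224, -0.0], [-0.224, 0.975, -0.0], [0.0, 0.0, -1.0]]
force: [1.0, 0.3, -0.4]
opening: 0.741
grasp_force: 0.0
```

{"api": "play_rows", "payload": {
  "moves": [
    [[-6, 45, 0, 0, 0, 0], [-6, 45, 0, 0, 0, 0], [-5, 39, 0, 0, 0, 0], [-5, 0, 0, 0, 0, 0], [0, 0, 0, 0, 0, 0]]
  ]
}}

```text
time_s: 10.4
position: [0.4636, 0.2861, 0.2062]
tcp_rot: [[-0.974, -0.227, -0.0], [-0.227, 0.974, -0.001], [0.0, -0.001, -1.0]]
force: [0.9, -0.4, -0.5]
opening: 0.997
grasp_force: 0.0
```

```bash
python3 - <<'E'
from h import *
c=find('wrist',['bottle_mid']); w=c['image']
for k in bot.silhouettes(c,'bottle_mid')[:1]:
    v,u=np.nonzero(k['pixels']); print(k['confidence'],u.min(),u.max(),v.min(),v.max())
s=find('scene',['bottle_mid'])['image'][60:260,60:360]
cv2.imwrite('pics/w5.png',np.vstack([cv2.resize(w,(480,300)),cv2.resize(s,(450,300))[:, :450].copy() if 0 else cv2.resize(s,(480,300))]))
go([.464,.286,.2])
c=s
E
```

```text
wrist bottle_mid 0.8 [320. 184.] [0.4638 0.2866 0.0475]
0.66 301 337 161 203
scene bottle_mid 0.65 [181. 202.] [0.4541 0.2745 0.0475]
pos [0.4637 0.2841 0.2067] F [-0.3 -0.5 -0.3] open 1.004 t 10.65 tool shift mm [-0.8  1.8  6.7]
```

View pics/w5.png

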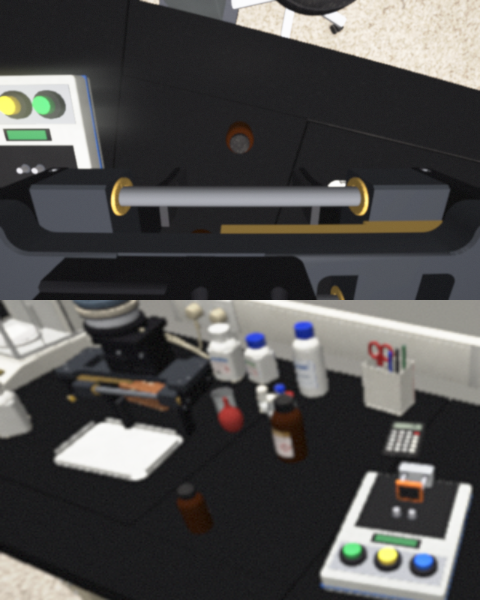

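```bash
python3 - <<'E'
from h import *
c=bot.capture('scene')
for z in(.18,.193,.205,.217,.23): print(z,[np.round(proj(c,np.array([.4637,.285,z])+s*.05*np.array([-.226,.974,0])),1) for s in(1,-1)])
cv2.imwrite('pics/s6.png',cv2.resize(c['image'][80:180,90:220],None,fx=6,fy=6,interpolation=cv2.INTER_CUBIC))
E
```

```text
0.18 [array([146.4, 156.9]), array([183.7, 162. ])]
0.193 [array([144.5, 152.7]), array([182.2, 157.7])]
0.205 [array([142.7, 148.6]), array([180.8, 153.7])]
0.217 [array([140.9, 144.5]), array([179.3, 149.5])]
0.23 [array([138.9, 140. ]), array([177.7, 145. ])]
```

View pics/s6.png

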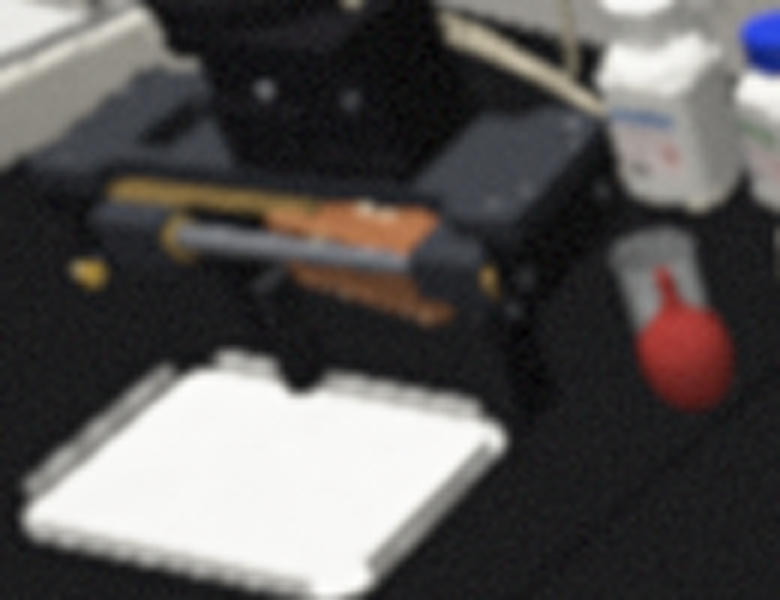

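{"api": "play_rows", "payload": {
  "moves": [
    [[0, 1, 40, 0, 0, 0], [0, 0, 40, 0, 0, 0], [0, 0, 40, 0, 0, 0], [0, 0, 20, 0, 0, 0], [0, 0, 0, 0, 0, 0]]
  ]
}}

```text
time_s: 11.2
position: [0.4613, 0.2847, 0.0641]
tcp_rot: [[-0.975, -0.223, -0.007], [-0.223, 0.975, -0.002], [0.007, -0.001, -1.0]]
force: [-0.1, -0.5, -0.2]
opening: 0.997
grasp_force: 0.0
```

{"api": "play_rows", "payload": {
  "moves": [
    [[0, 0, 15, 0, 0, 0], [0, 0, 10, 0, 0, 0], [0, 0, 10, 0, 0, 0], [0, 0, 5, 0, 0, 0], [0, 0, 0, 0, 0, 0]]
  ]
}}

```text
time_s: 11.7
position: [0.4631, 0.2863, 0.0266]
tcp_rot: [[-0.975, -0.224, -0.001], [-0.224, 0.975, -0.0], [0.001, -0.0, -1.0]]
force: [-0.4, -0.3, 0.2]
opening: 0.999
grasp_force: 0.0
```

```bash
python3 - <<'E'
from h import *
c=bot.capture('wrist'); w=c['image']
s=bot.capture('scene')['image'][120:240,110:250]
cv2.imwrite('pics/w7.png',np.vstack([cv2.resize(w[100:350,120:520],(480,300)),cv2.resize(s,(350,300)) if 0 else cv2.copyMakeBorder(cv2.resize(s,(350,300)),0,0,0,130,cv2.BORDER_CONSTANT)]))
go([.464,.286,.023])
E
```

```text
pos [0.4636 0.2865 0.0271] F [-0.8 -0.2 -0.1] open 1.001 t 11.8 tool shift mm [-0.3 -0.6  4.2]
```

View pics/w7.png

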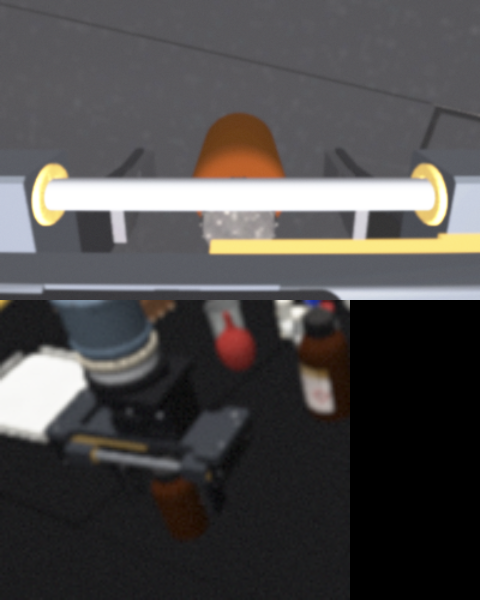

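{"api": "play_rows", "payload": {
  "moves": [
    [[0, 0, 3, 0, 0, 0], [0, 0, 0, 0, 0, 0]]
  ]
}}

```text
time_s: 12.0
position: [0.4634, 0.2865, 0.0239]
tcp_rot: [[-0.975, -0.224, 0.0], [-0.224, 0.975, 0.0], [-0.0, 0.0, -1.0]]
force: [-0.9, -0.4, 0.4]
opening: 1.001
grasp_force: 0.0
```

{"api": "play_rows", "payload": {
  "moves": [
    [[0, 0, 0, 0, 0, 0], [0, 0, 0, 0, 0, 0], [0, 0, 0, 0, 0, 0], [0, 0, 0, 0, 0, 0], [0, 0, 0, 0, 0, 0]]
  ],
  "fingers": -1
}}

```text
time_s: 12.5
position: [0.4633, 0.2865, 0.0239]
tcp_rot: [[-0.975, -0.224, 0.0], [-0.224, 0.975, -0.0], [-0.0, -0.0, -1.0]]
force: [0.2, 0.3, 0.4]
opening: 0.632
grasp_force: 0.0
```

{"api": "play_rows", "payload": {
  "moves": [
    [[0, 0, 0, 0, 0, 0], [0, 0, 0, 0, 0, 0], [0, 0, 0, 0, 0, 0], [0, 0, 0, 0, 0, 0], [0, 0, 0, 0, 0, 0]]
  ]
}}

```text
time_s: 13.0
position: [0.4633, 0.2864, 0.0239]
tcp_rot: [[-0.975, -0.224, -0.0], [-0.224, 0.975, -0.0], [0.0, -0.0, -1.0]]
force: [-0.1, -0.8, 0.3]
opening: 0.482
grasp_force: 30.0
```

{"api": "play_rows", "payload": {
  "moves": [
    [[0, 0, -10, 0, 0, 0], [0, 0, -30, 0, 0, 0], [0, 0, -45, 0, 0, 0], [0, 0, -45, 0, 0, 0], [0, 0, -45, 0, 0, 0]]
  ]
}}

```text
time_s: 13.5
position: [0.4626, 0.2863, 0.2009]
tcp_rot: [[-0.975, -0.224, -0.001], [-0.224, 0.975, -0.0], [0.001, 0.0, -1.0]]
force: [0.7, 0.8, -1.5]
opening: 0.486
grasp_force: 30.0
```

{"api": "play_rows", "payload": {
  "moves": [
    [[-9, -20, -9, 0, 0, 0], [-18, -39, -9, 0, 0, 0], [-18, -39, -9, 0, 0, 0], [-18, -39, -9, 0, 0, 0], [-18, -39, -9, 0, 0, 0]]
  ]
}}

```text
time_s: 14.0
position: [0.582, 0.1319, 0.2448]
tcp_rot: [[-0.974, -0.224, -0.0], [-0.224, 0.974, 0.0], [-0.0, 0.0, -1.0]]
force: [0.8, 0.5, -1.9]
opening: 0.483
grasp_force: 30.0
```

{"api": "play_rows", "payload": {
  "moves": [
    [[-18, -39, -9, 0, 0, 0], [-18, -39, -9, 0, 0, 0], [-18, -39, -9, 0, 0, 0], [-18, -39, -9, 0, 0, 0], [-9, -19, 0, 0, 0, 0]]
  ]
}}

```text
time_s: 14.5
position: [0.7023, -0.0231, 0.2817]
tcp_rot: [[-0.975, -0.222, 0.004], [-0.222, 0.975, -0.002], [-0.004, -0.003, -1.0]]
force: [-0.6, 0.1, -1.2]
opening: 0.484
grasp_force: 30.0
```

{"api": "play_rows", "payload": {
  "moves": [
    [[0, 0, 0, 0, 0, 0], [0, 0, 0, 0, 0, 0]]
  ]
}}

```text
time_s: 14.7
position: [0.699, -0.0191, 0.2794]
tcp_rot: [[-0.975, -0.224, -0.002], [-0.224, 0.975, 0.001], [0.002, 0.002, -1.0]]
force: [-0.1, 0.6, -1.4]
opening: 0.484
grasp_force: 30.0
```

```bash
cat >> h.py <<'E'
def blobs(c,extra=()):
    h=cv2.cvtColor(c['image'],cv2.COLOR_BGR2HSV)
    for n,lo,hi,z in(('y',22,35,.063),('g',50,80,.063),('b',100,120,.063),('orange',5,18,.09)):
        mk=cv2.inRange(h,(lo,130,100),(hi,255,255)); k,l,s,ce=cv2.connectedComponentsWithStats(mk)
        for i in range(1,k):
            X=at_z(c,ce[i],z)
            if s[i,4]>15 and .4<X[0]<.75 and -.2<X[1]<.1: print(n,s[i].tolist(),np.round(ce[i],1),np.round(X,4))
E
python3 - <<'E'
from h import *
c=find('wrist',['clamp_seat','jaw_face','key_green_top','key_blue_top','key_yellow_top','bottle_mid','shaker']); blobs(c)
print('top');c=find('top',['clamp_seat','jaw_face']); blobs(c)
s=bot.read_state();print(s['opening'],s['grasp_force'],s['force'])
go([.6183,-.0404,.2])
E
```

```text
wrist clamp_seat 0.59 [318. 117.] [ 0.6214 -0.0381  0.048 ]
wrist jaw_face 0.58 [316. 124.] [ 0.6321 -0.0386  0.048 ]
wrist key_green_top 0.67 [364.   4.] [ 0.479  -0.0134  0.064 ]
wrist key_blue_top 0.91 [273.   1.] [ 0.5002 -0.1228  0.064 ]
wrist key_yellow_top 0.6 [319.   3.] [ 0.4901 -0.0672  0.064 ]
wrist bottle_mid 0.57 [320. 248.] [0.8154 0.0094 0.0475]
wrist shaker 0.81 [320.  84.] [ 0.5736 -0.0465  0.    ]
y [306, 0, 24, 18, 350] [317.7   7.2] [ 0.4947 -0.0677  0.063 ]
g [352, 0, 23, 17, 318] [362.6   6.8] [ 0.4818 -0.0139  0.063 ]
b [261, 0, 24, 18, 351] [273.    7.2] [ 0.5069 -0.1216  0.063 ]
orange [300, 122, 37, 8, 170] [317.7 125. ] [ 0.6325 -0.0364  0.09  ]
top
top clamp_seat 0.63 [309. 198.] [ 0.6228 -0.0436  0.048 ]
top jaw_face 0.53 [304. 195.] [ 0.6304 -0.0306  0.048 ]
y [317, 240, 10, 10, 88] [321.5 244.5] [ 0.4909 -0.0689  0.063 ]
g [297, 246, 10, 10, 81] [301.7 250.4] [ 0.4785 -0.0158  0.063 ]
b [336, 234, 11, 11, 94] [341.4 238.7] [ 0.5031 -0.1226  0.063 ]
orange [298, 188, 17, 8, 65] [305.8 191.3] [ 0.6317 -0.0364  0.09  ]
0.482648829552243 29.99338495072152 [ 0.26667934  0.22827067 -1.21934178]
pos [ 0.6999 -0.019   0.28  ] F [ 0.3  0.2 -1.2] open 0.483 t 15.25 tool shift mm [84.3 -2.6 80. ]
```

{"api": "play_rows", "payload": {
  "moves": [
    [[26, -1, 0, 0, 0, 0], [26, -1, 0, 0, 0, 0], [26, 0, 0, 0, 0, 0], [26, 0, 0, 0, 0, 0], [0, 0, 40, 0, 0, 0]]
  ]
}}

```text
time_s: 15.75
position: [0.6005, -0.0459, 0.2455]
tcp_rot: [[-0.975, -0.223, 0.011], [-0.224, 0.975, -0.004], [-0.01, -0.006, -1.0]]
force: [2.2, -0.2, -0.9]
opening: 0.483
grasp_force: 30.0
```

{"api": "play_rows", "payload": {
  "moves": [
    [[0, 0, 40, 0, 0, 0], [0, 0, 40, 0, 0, 0], [0, 0, 25, 0, 0, 0], [0, 0, 15, 0, 0, 0], [0, 0, 0, 0, 0, 0]]
  ]
}}

```text
time_s: 16.25
position: [0.5973, -0.0442, 0.1174]
tcp_rot: [[-0.975, -0.224, -0.005], [-0.224, 0.975, 0.001], [0.005, 0.003, -1.0]]
force: [-0.3, -0.5, -1.4]
opening: 0.481
grasp_force: 30.0
```

```bash
python3 - <<'E'
from h import *
bot.capture('scene')
print('top');c=find('top',['bottle_mid']); blobs(c)
c=find('scene',['bottle_mid','jaw_face']); blobs(c)
for nm,X in(('seat bottle under',[.5985,-.0443,.076]),('mid',[.5985,-.0443,.076+.0475])): print(nm,proj(c,X))
for k in bot.silhouettes(c,'bottle_mid')[:1]:
    v,u=np.nonzero(k['pixels']); print(k['confidence'],u.min(),u.max(),v.min(),v.max())
go([.5985,-.0443,.092])
E
```

```text
top
y [317, 240, 11, 11, 85] [321.8 244.6] [ 0.4905 -0.0697  0.063 ]
b [336, 233, 12, 12, 100] [341.5 238.7] [ 0.5028 -0.123   0.063 ]
scene bottle_mid 0.66 [314. 175.] [0.7007 0.0033 0.0475]
scene jaw_face 0.46 [312. 196.] [ 0.619  -0.0333  0.048 ]
y [296, 227, 13, 10, 60] [302.  232.2] [ 0.4851 -0.0728  0.063 ]
g [274, 223, 12, 9, 83] [279.7 227. ] [ 0.4771 -0.0161  0.063 ]
b [318, 230, 13, 10, 104] [324.1 234.2] [ 0.5017 -0.1229  0.063 ]
orange [318, 182, 7, 13, 35] [321.7 189.5] [ 0.6132 -0.0639  0.09  ]
seat bottle under [312.45422244 194.90867181]
mid [311.88391436 181.03889346]
0.91 304 321 159 193
pos [ 0.5999 -0.0447  0.1212] F [ 0.2  0.7 -1.7] open 0.486 t 16.6 tool shift mm [ 1.3  0.8 29.2]
```

{"api": "play_rows", "payload": {
  "moves": [
    [[0, 0, 14, 0, 0, 0], [0, 0, 9, 0, 0, 0], [0, 0, 5, 0, 0, 0], [0, 0, 0, 0, 0, 0], [0, 0, 0, 0, 0, 0]]
  ]
}}

```text
time_s: 17.1
position: [0.5989, -0.0445, 0.0914]
tcp_rot: [[-0.975, -0.224, -0.001], [-0.224, 0.975, 0.0], [0.001, 0.0, -1.0]]
force: [0.3, 0.4, -1.5]
opening: 0.488
grasp_force: 30.0
```

{"api": "play_rows", "payload": {
  "moves": [
    [[-3, 0, 0, 0, 0, 0], [-3, 0, 0, 0, 0, 0], [-3, 0, 0, 0, 0, 0], [0, 0, 0, 0, 0, 0]]
  ]
}}

```text
time_s: 17.5
position: [0.6078, -0.0426, 0.092]
tcp_rot: [[-0.974, -0.225, -0.001], [-0.225, 0.974, -0.0], [0.001, -0.0, -1.0]]
force: [0.1, -0.8, -1.4]
opening: 0.483
grasp_force: 30.0
```

{"api": "play_rows", "payload": {
  "moves": [
    [[-2, 0, 0, 0, 0, 0], [-2, 0, 0, 0, 0, 0], [-2, 0, 0, 0, 0, 0], [0, 0, 0, 0, 0, 0]]
  ]
}}

```text
time_s: 17.9
position: [0.6133, -0.0411, 0.0918]
tcp_rot: [[-0.974, -0.224, -0.001], [-0.224, 0.974, 0.0], [0.001, 0.0, -1.0]]
force: [-3.5, -1.5, 0.7]
opening: 0.487
grasp_force: 30.0
```

{"api": "play_rows", "payload": {
  "moves": [
    [[-3, 0, 0, 0, 0, 0], [-3, 0, 0, 0, 0, 0], [-3, 0, 0, 0, 0, 0], [-2, 0, 0, 0, 0, 0], [0, 0, 0, 0, 0, 0]]
  ]
}}

```text
time_s: 18.4
position: [0.624, -0.0386, 0.0917]
tcp_rot: [[-0.974, -0.225, -0.001], [-0.225, 0.974, 0.0], [0.001, 0.0, -1.0]]
force: [-5.2, -1.6, 1.7]
opening: 0.481
grasp_force: 30.0
```

```bash
python3 - <<'E'
from h import *
print(bot.read_state()['moment'])
go([.618+.0065*.975,-.0398+.0065*.224,.0719])
c=find('scene',['bottle_mid'])
for k in bot.silhouettes(c,'bottle_mid')[:1]:
    v,u=np.nonzero(k['pixels']); print(k['confidence'],u.min(),u.max(),v.min(),v.max()); 
    for r in range(v.min(),v.max()+1,4): print(r,u[v==r].min(),u[v==r].max(),end='; ')
E
```

```text
[-0.20397307  1.00949795  0.01185565]
pos [ 0.624  -0.0386  0.0917] F [-5.2 -1.6  1.7] open 0.481 t 18.4 tool shift mm [-0.4  0.1 19.8]
scene bottle_mid 0.75 [316. 180.] [ 0.6811 -0.0117  0.0475]
scene bottle_mid 0.56 [314. 198.] [ 0.6144 -0.0394  0.0475]
0.76 306 323 162 195
162 309 312; 166 309 320; 170 307 321; 174 307 322; 178 307 322; 182 307 322; 186 307 323; 190 308 323; 194 311 320;
```

{"api": "play_rows", "payload": {
  "moves": [
    [[-2, 0, 0, 0, 0, 0], [0, 0, 3, 0, 0, 0], [0, 0, 3, 0, 0, 0], [0, 0, 3, 0, 0, 0], [0, 0, 0, 0, 0, 0]]
  ]
}}

```text
time_s: 19.05
position: [0.6252, -0.0382, 0.0822]
tcp_rot: [[-0.974, -0.224, -0.003], [-0.224, 0.974, 0.0], [0.002, 0.001, -1.0]]
force: [-5.2, -1.4, -0.0]
opening: 0.483
grasp_force: 30.0
```

{"api": "play_rows", "payload": {
  "moves": [
    [[0, 0, 3, 0, 0, 0], [0, 0, 3, 0, 0, 0], [0, 0, 2, 0, 0, 0], [0, 0, 0, 0, 0, 0]]
  ]
}}

```text
time_s: 19.45
position: [0.6253, -0.0382, 0.0743]
tcp_rot: [[-0.974, -0.224, -0.002], [-0.224, 0.974, 0.0], [0.002, 0.001, -1.0]]
force: [-5.3, -1.4, -0.2]
opening: 0.483
grasp_force: 30.0
```

{"api": "play_rows", "payload": {
  "moves": [
    [[0, 0, 1, 0, 0, 0], [0, 0, 0, 0, 0, 0]]
  ]
}}

```text
time_s: 19.65
position: [0.6254, -0.0382, 0.0735]
tcp_rot: [[-0.974, -0.224, -0.002], [-0.224, 0.975, 0.0], [0.002, 0.001, -1.0]]
force: [-4.6, -1.0, 0.8]
opening: 0.486
grasp_force: 30.0
```

{"api": "play_rows", "payload": {
  "moves": [
    [[0, 0, 1, 0, 0, 0], [0, 0, 0, 0, 0, 0]]
  ]
}}

```text
time_s: 19.85
position: [0.6254, -0.0382, 0.0726]
tcp_rot: [[-0.974, -0.224, -0.002], [-0.224, 0.974, 0.0], [0.002, 0.001, -1.0]]
force: [-5.5, -1.5, 1.6]
opening: 0.486
grasp_force: 30.0
```

{"api": "play_rows", "payload": {
  "moves": [
    [[0, 0, 0.5, 0, 0, 0], [0, 0, 0, 0, 0, 0]]
  ]
}}

```text
time_s: 20.05
position: [0.6255, -0.0382, 0.0721]
tcp_rot: [[-0.974, -0.224, -0.002], [-0.224, 0.974, 0.0], [0.002, 0.001, -1.0]]
force: [-5.5, -1.5, 2.1]
opening: 0.484
grasp_force: 30.0
```

{"api": "play_rows", "payload": {
  "moves": [
    [[0, 0, 0.5, 0, 0, 0], [0, 0, 0, 0, 0, 0]]
  ]
}}

```text
time_s: 20.25
position: [0.6255, -0.0382, 0.0719]
tcp_rot: [[-0.974, -0.224, -0.002], [-0.224, 0.974, 0.0], [0.002, 0.0, -1.0]]
force: [-5.9, -0.2, 3.0]
opening: 0.482
grasp_force: 30.0
```

{"api": "play_rows", "payload": {
  "moves": [
    [[0, 0, 0.5, 0, 0, 0], [0, 0, 0, 0, 0, 0]]
  ]
}}

```text
time_s: 20.45
position: [0.6256, -0.0382, 0.0719]
tcp_rot: [[-0.974, -0.224, -0.002], [-0.224, 0.974, 0.0], [0.002, 0.0, -1.0]]
force: [-6.7, -1.3, 5.3]
opening: 0.485
grasp_force: 30.0
```

{"api": "play_rows", "payload": {
  "moves": [
    [[2, 0, -0.5, 0, 0, 0], [2, 0, 0, 0, 0, 0], [1, 0, 0, 0, 0, 0], [0, 0, 0, 0, 0, 0]]
  ]
}}

```text
time_s: 20.85
position: [0.6214, -0.0392, 0.0719]
tcp_rot: [[-0.975, -0.224, 0.0], [-0.224, 0.975, 0.0], [-0.0, 0.0, -1.0]]
force: [-4.6, -0.3, 0.8]
opening: 0.485
grasp_force: 30.0
```

{"api": "play_rows", "payload": {
  "moves": [
    [[0, 0, 0, 0, 0, 0], [0, 0, 0, 0, 0, 0], [0, 0, 0, 0, 0, 0], [0, 0, 0, 0, 0, 0], [0, 0, 0, 0, 0, 0]]
  ],
  "fingers": 1
}}

```text
time_s: 21.35
position: [0.622, -0.0395, 0.0719]
tcp_rot: [[-0.975, -0.224, 0.001], [-0.224, 0.975, -0.0], [-0.001, -0.0, -1.0]]
force: [-0.5, 0.0, 0.1]
opening: 0.854
grasp_force: 0.0
```

{"api": "play_rows", "payload": {
  "moves": [
    [[0, 0, 0, 0, 0, 0], [0, 0, 0, 0, 0, 0], [0, 0, 0, 0, 0, 0], [0, 0, 0, 0, 0, 0]]
  ]
}}

```text
time_s: 21.75
position: [0.6215, -0.0394, 0.0719]
tcp_rot: [[-0.975, -0.224, 0.0], [-0.224, 0.975, 0.0], [-0.0, 0.0, -1.0]]
force: [0.9, -0.4, 0.3]
opening: 0.995
grasp_force: 0.0
```

```bash
python3 - <<'E'
from h import *
c=find('wrist',['bottle_mid'])
c=find('scene',['bottle_mid'])
for k in bot.silhouettes(c,'bottle_mid')[:1]:
    v,u=np.nonzero(k['pixels']); print(k['confidence'],u.min(),u.max(),v.min(),v.max()); 
    for r in range(v.min(),v.max()+1,4): print(r,u[v==r].min(),u[v==r].max(),end='; ')
S=np.array([.618,-.0398,.048])
print('exp: top',proj(c,S+[0,0,.095]),'mid',proj(c,S+[0,0,.0475]),'foot',proj(c,S))
go([.618,-.0398,.2])
E
```

```text
wrist bottle_mid 0.83 [321. 238.] [ 0.6357 -0.0352  0.0475]
scene bottle_mid 0.98 [316. 183.] [ 0.6726 -0.0162  0.0475]
scene bottle_mid 0.37 [432. 229.] [ 0.6385 -0.3488  0.0475]
0.69 306 322 170 201
170 310 315; 174 308 319; 178 306 322; 182 306 322; 186 306 322; 190 307 322; 194 308 322; 198 310 321; exp: top [313.5336245  169.88896408] mid [314.04510278 184.15808442] foot [314.52128294 197.44319432]
pos [ 0.6215 -0.0394  0.0719] F [-1.   0.2  0.2] open 1.0 t 22.0 tool shift mm [   3.5    0.4 -128.1]
```

{"api": "play_rows", "payload": {
  "moves": [
    [[0, 0, -10, 0, 0, 0], [0, 0, -30, 0, 0, 0], [0, 0, -40, 0, 0, 0], [0, 0, -45, 0, 0, 0], [0, 0, -45, 0, 0, 0]]
  ]
}}

```text
time_s: 22.5
position: [0.6211, -0.0393, 0.2441]
tcp_rot: [[-0.975, -0.224, 0.0], [-0.224, 0.975, -0.0], [0.0, -0.0, -1.0]]
force: [0.4, -0.2, -0.5]
opening: 0.998
grasp_force: 0.0
```

{"api": "play_rows", "payload": {
  "moves": [
    [[33, -14, 0, 0, 0, 0], [33, -14, 0, 0, 0, 0], [33, -14, 0, 0, 0, 0], [35, -13, 0, 0, 0, 0], [0, 0, 0, 0, 0, 0]]
  ],
  "fingers": -1
}}

```text
time_s: 23.0
position: [0.4995, -0.1242, 0.2425]
tcp_rot: [[-0.975, -0.221, -0.003], [-0.221, 0.975, -0.0], [0.003, 0.001, -1.0]]
force: [0.8, 0.1, 0.5]
opening: 0.635
grasp_force: 0.0
```

{"api": "play_rows", "payload": {
  "moves": [
    [[0, 0, 0, 0, 0, 0], [0, 0, 0, 0, 0, 0], [0, 0, 0, 0, 0, 0], [0, 0, 0, 0, 0, 0], [0, 0, 0, 0, 0, 0]]
  ]
}}

```text
time_s: 23.5
position: [0.5036, -0.1226, 0.2417]
tcp_rot: [[-0.974, -0.225, -0.0], [-0.225, 0.974, 0.0], [0.0, 0.0, -1.0]]
force: [0.7, 0.3, 0.1]
opening: 0.171
grasp_force: 0.0
```

```bash
python3 - <<'E'
from h import *
S=np.array([.618,-.0398,.048])
for cam in('top','scene'):
    c=find(cam,['bottle_mid'])
    for k in bot.silhouettes(c,'bottle_mid')[:1]:
        v,u=np.nonzero(k['pixels']); print(k['confidence'],u.min(),u.max(),v.min(),v.max())
    print('exp: top',proj(c,S+[0,0,.095]),'mid',proj(c,S+[0,0,.0475]),'foot',proj(c,S)); blobs(c)
c=find('wrist',['key_blue_top','key_green_top','key_yellow_top']); blobs(c)
go([.5033,-.1226,.07])
E
```

```text
top bottle_mid 0.65 [308. 197.] [ 0.6245 -0.0399  0.0475]
0.59 300 317 187 206
exp: top [307.02165094 191.65937967] mid [307.37948621 195.77673076] foot [307.71132977 199.59408838]
orange [297, 185, 17, 8, 60] [304.6 187.9] [ 0.641  -0.0337  0.09  ]
scene bottle_mid 0.91 [314. 188.] [ 0.6522 -0.021   0.0475]
0.62 306 323 167 202
exp: top [313.5336245  169.88896408] mid [314.04510278 184.15808442] foot [314.52128294 197.44319432]
y [296, 227, 13, 10, 58] [302.1 232.2] [ 0.4851 -0.0728  0.063 ]
g [274, 223, 12, 9, 85] [279.6 227. ] [ 0.477 -0.016  0.063]
b [318, 230, 13, 10, 106] [324.1 234.3] [ 0.5015 -0.1229  0.063 ]
orange [322, 180, 3, 12, 21] [323.2 186. ] [ 0.6271 -0.0615  0.09  ]
wrist key_blue_top 0.63 [325. 179.] [ 0.5   -0.117  0.064]
wrist key_green_top 0.92 [406. 182.] [ 0.4812 -0.0138  0.064 ]
wrist key_yellow_top 0.72 [364. 182.] [ 0.4932 -0.0664  0.064 ]
y [352, 170, 23, 22, 407] [363.1 180.5] [ 0.4913 -0.0683  0.063 ]
y [336, 261, 3, 22, 47] [336.7 270.9] [ 0.6243 -0.0705  0.063 ]
y [301, 272, 3, 12, 23] [301.9 276.9] [ 0.6444 -0.1161  0.063 ]
g [395, 170, 23, 22, 388] [406.3 180.3] [ 0.4786 -0.0142  0.063 ]
b [309, 170, 23, 22, 401] [320.  180.6] [ 0.5039 -0.1223  0.063 ]
pos [ 0.5032 -0.1231  0.2419] F [-0.8  0.1 -0.3] open 0.007 t 24.0 tool shift mm [ -0.2   0.4 171.9]
```

{"api": "play_rows", "payload": {
  "moves": [
    [[0, 0, 40, 0, 0, 0], [0, 0, 45, 0, 0, 0], [0, 0, 45, 0, 0, 0], [0, 0, 35, 0, 0, 0], [0, 0, 15, 0, 0, 0]]
  ]
}}

```text
time_s: 24.5
position: [0.5012, -0.1222, 0.0587]
tcp_rot: [[-0.975, -0.224, -0.005], [-0.224, 0.975, 0.003], [0.004, 0.004, -1.0]]
force: [0.0, 0.5, 0.3]
opening: 0.005
grasp_force: 0.0
```

{"api": "play_rows", "payload": {
  "moves": [
    [[0, 0, 3, 0, 0, 0], [0, 0, 2, 0, 0, 0], [0, 0, 2, 0, 0, 0], [0, 0, 2, 0, 0, 0], [0, 0, 0, 0, 0, 0]]
  ]
}}

```text
time_s: 25.0
position: [0.5042, -0.1235, 0.0538]
tcp_rot: [[-0.975, -0.224, 0.003], [-0.224, 0.975, -0.001], [-0.002, -0.002, -1.0]]
force: [0.4, -0.3, 0.9]
opening: 0.003
grasp_force: 0.8
```

{"api": "play_rows", "payload": {
  "moves": [
    [[0, 0, 1, 0, 0, 0], [0, 0, 1, 0, 0, 0], [0, 0, 1, 0, 0, 0], [0, 0, 1, 0, 0, 0], [0, 0, 0, 0, 0, 0]]
  ]
}}

```text
time_s: 25.5
position: [0.5042, -0.1235, 0.0491]
tcp_rot: [[-0.975, -0.224, 0.002], [-0.224, 0.975, -0.001], [-0.002, -0.001, -1.0]]
force: [2.4, -1.3, 4.4]
opening: 0.003
grasp_force: 2.1
```

{"api": "play_rows", "payload": {
  "moves": [
    [[0, 0, 1, 0, 0, 0], [0, 0, 0.5, 0, 0, 0], [0, 0, 0, 0, 0, 0]]
  ]
}}

```text
time_s: 25.8
position: [0.5042, -0.1235, 0.0481]
tcp_rot: [[-0.975, -0.224, 0.002], [-0.224, 0.975, -0.001], [-0.002, -0.001, -1.0]]
force: [1.6, -0.7, 9.1]
opening: 0.006
grasp_force: 4.5
```

{"api": "play_rows", "payload": {
  "moves": [
    [[0, 0, 0.5, 0, 0, 0], [0, 0, 0, 0, 0, 0]]
  ]
}}

```text
time_s: 26.0
position: [0.5042, -0.1235, 0.0481]
tcp_rot: [[-0.975, -0.224, 0.002], [-0.224, 0.975, -0.001], [-0.002, -0.002, -1.0]]
force: [1.8, -0.2, 11.7]
opening: 0.006
grasp_force: 6.2
```

{"api": "play_rows", "payload": {
  "moves": [
    [[0, 0, -15, 0, 0, 0], [0, 0, -30, 0, 0, 0], [0, 37, 0, 0, 0, 0], [0, 37, 0, 0, 0, 0], [0, 36, 0, 0, 0, 0]]
  ]
}}

```text
time_s: 26.5
position: [0.4762, -0.0144, 0.0912]
tcp_rot: [[-0.975, -0.223, -0.004], [-0.223, 0.975, 0.001], [0.004, 0.002, -1.0]]
force: [0.2, 0.2, 0.4]
opening: 0.006
grasp_force: 0.0
```

{"api": "play_rows", "payload": {
  "moves": [
    [[0, 0, 0, 0, 0, 0], [0, 0, 0, 0, 0, 0]]
  ]
}}

```text
time_s: 26.7
position: [0.4771, -0.0149, 0.0913]
tcp_rot: [[-0.974, -0.226, -0.003], [-0.226, 0.974, 0.0], [0.003, 0.001, -1.0]]
force: [0.2, -0.5, -0.1]
opening: 0.006
grasp_force: 0.0
```

```bash
python3 - <<'E'
from h import *
go([.479,-.0155,.058])
E
```

```text
pos [ 0.4771 -0.0149  0.0913] F [ 0.2 -0.5 -0.1] open 0.006 t 26.7 tool shift mm [-1.8 -1.1 33.3]
```

{"api": "play_rows", "payload": {
  "moves": [
    [[-2, 0, 20, 0, 0, 0], [0, 0, 10, 0, 0, 0], [0, 0, 4, 0, 0, 0], [0, 0, 2, 0, 0, 0], [0, 0, 0, 0, 0, 0]]
  ]
}}

```text
time_s: 27.2
position: [0.4804, -0.0158, 0.0557]
tcp_rot: [[-0.975, -0.224, -0.001], [-0.224, 0.975, 0.0], [0.0, 0.0, -1.0]]
force: [0.4, 0.3, -0.8]
opening: 0.005
grasp_force: 0.0
```

{"api": "play_rows", "payload": {
  "moves": [
    [[0, 0, 2, 0, 0, 0], [0, 0, 1, 0, 0, 0], [0, 0, 1, 0, 0, 0], [0, 0, 1, 0, 0, 0], [0, 0, 0, 0, 0, 0]]
  ]
}}

```text
time_s: 27.7
position: [0.4809, -0.0157, 0.0511]
tcp_rot: [[-0.974, -0.225, 0.001], [-0.225, 0.974, -0.001], [-0.001, -0.001, -1.0]]
force: [0.1, -1.3, 3.0]
opening: 0.005
grasp_force: 1.6
```

{"api": "play_rows", "payload": {
  "moves": [
    [[0, 0, 1, 0, 0, 0], [0, 0, 0.5, 0, 0, 0], [0, 0, 0, 0, 0, 0]]
  ]
}}

```text
time_s: 28.0
position: [0.4809, -0.0156, 0.0495]
tcp_rot: [[-0.975, -0.224, 0.001], [-0.224, 0.975, -0.0], [-0.001, -0.001, -1.0]]
force: [0.5, -2.3, 4.4]
opening: 0.009
grasp_force: 2.0
```

{"api": "play_rows", "payload": {
  "moves": [
    [[0, 0, 1, 0, 0, 0], [0, 0, 1, 0, 0, 0], [0, 0, 0, 0, 0, 0]]
  ]
}}

```text
time_s: 28.3
position: [0.4809, -0.0156, 0.0481]
tcp_rot: [[-0.974, -0.225, 0.001], [-0.225, 0.974, -0.001], [-0.001, -0.001, -1.0]]
force: [-1.2, -3.1, 10.5]
opening: 0.005
grasp_force: 5.4
```

{"api": "play_rows", "payload": {
  "moves": [
    [[0, 0, 0.5, 0, 0, 0], [0, 0, 0, 0, 0, 0]]
  ]
}}

```text
time_s: 28.5
position: [0.481, -0.0156, 0.048]
tcp_rot: [[-0.974, -0.225, 0.001], [-0.225, 0.974, -0.001], [-0.001, -0.001, -1.0]]
force: [-1.0, -2.3, 14.5]
opening: 0.004
grasp_force: 7.4
```

Green is bottomed out; retreat, check the bottle and the bystanders.

{"api": "play_rows", "payload": {
  "moves": [
    [[0, 0, -15, 0, 0, 0], [0, 0, -40, 0, 0, 0], [0, 0, -45, 0, 0, 0], [0, 0, -45, 0, 0, 0], [0, 0, 0, 0, 0, 0]]
  ]
}}

```text
time_s: 29.0
position: [0.4839, -0.0155, 0.1966]
tcp_rot: [[-0.974, -0.225, 0.011], [-0.225, 0.974, -0.002], [-0.01, -0.004, -1.0]]
force: [0.4, -0.5, 0.9]
opening: 0.004
grasp_force: 0.0
```

{"api": "play_rows", "payload": {
  "moves": [
    [[0, 0, 0, 0, 0, 0], [0, 0, 0, 0, 0, 0], [0, 0, 0, 0, 0, 0]]
  ]
}}

```text
time_s: 29.3
position: [0.479, -0.0148, 0.19]
tcp_rot: [[-0.975, -0.224, -0.004], [-0.224, 0.975, 0.001], [0.004, 0.002, -1.0]]
force: [0.2, -0.5, -0.1]
opening: 0.004
grasp_force: 0.0
```

```bash
python3 - <<'E'
from h import *
for cam in('top','scene'):
    c=find(cam,['bottle_mid','amber','beaker','petri']); blobs(c)
    for k in bot.silhouettes(c,'bottle_mid')[:1]:
        v,u=np.nonzero(k['pixels']); print(k['confidence'],u.min(),u.max(),v.min(),v.max())
go([0.48,-.0156,.2])
E
```

```text
top bottle_mid 0.67 [307. 197.] [ 0.6266 -0.0392  0.0475]
top amber 0.92 [199. 180.] [0.7074 0.2708 0.    ]
top amber 0.36 [413. 176.] [ 0.6799 -0.3451  0.    ]
top beaker 0.97 [422. 222.] [ 0.5431 -0.3582  0.    ]
top petri 0.61 [411. 174.] [ 0.6835 -0.3402  0.    ]
orange [297, 185, 17, 8, 60] [304.7 187.8] [ 0.6413 -0.0339  0.09  ]
0.76 300 316 187 203
scene bottle_mid 0.96 [313. 186.] [ 0.6585 -0.0151  0.0475]
scene amber 0.57 [245. 163.] [0.712  0.2549 0.    ]
scene beaker 0.6 [416. 272.] [ 0.5344 -0.3446  0.    ]
scene petri 0.85 [433. 228.] [ 0.6884 -0.3485 -0.    ]
y [296, 227, 13, 10, 59] [302.1 232.3] [ 0.485 -0.073  0.063]
g [274, 223, 12, 9, 84] [279.6 226.9] [ 0.4771 -0.0158  0.063 ]
b [318, 230, 13, 10, 104] [324.1 234.2] [ 0.5017 -0.1229  0.063 ]
orange [322, 180, 3, 12, 21] [323.2 186. ] [ 0.6271 -0.0615  0.09  ]
0.86 306 323 168 202
pos [ 0.4805 -0.0154  0.1919] F [-0.1 -0.4 -0.4] open 0.006 t 29.9 tool shift mm [ 0.5 -0.1 -8.1]
```

```bash
python3 -c "
from rig import bot
print(bot.hand_in())"
```

```text
the job is handed in; nothing more can be done
None
```

The job is handed in at about 30 s of the 64 s: yellow was pressed fully down first, the small bottle is held upright in the clamp with the jaw about 10 mm back, then blue and green were each pressed fully down, and the amber bottle, beaker and petri dish still stand where they were.

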